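Lay the campervan counter for supper

ROBOT

A 6-joint arm with a two-finger parallel gripper is mounted at the origin on the work surface. World frame = base frame: x ahead of the robot, y to its left, z up, the work surface at z = 0. Lengths are in m, angles in rad, forces in N, time in s.
With the tool pointing down it reaches from about 0.3 to 0.775 m from the base axis. Payload 14.6 kg.
Tool frame: the origin (TCP) lies at the centre of the arm's flange, where the gripper is bolted on; the fingertips stand 199 mm ahead of it and the grasp point (between the pads) lies 180 mm ahead of it (bot.tip_reach is the distance from the TCP to the fingertips, in m); z points along the fingers, y is the line along which they close (so a half turn about z gives the same grasp; the last joint's range is limited). The gripper opens to 94 mm and grips with 3 to 60 N. Pads are 16 mm wide; open, the fingers measure 119 mm over their backs; the gripper's body (75 mm by 177 mm) begins 78 mm behind the grasp point.
Start: joints at [-0.067, 0.3, 1.521, -0, 1.321, -0.067], TCP at [0.55, -0, 0.405] pointing down, gripper open.
Joint ranges: [-3.03, 3.03], [-0.79, 2.21], [0.23, 2.52], [-1.04, 4.18], [0, 3.07], [-2.55, 2.55]. Speed limits (rad/s): [2.22, 2.22, 2.57, 3.14, 3.14, 3.14].

INTERFACE

Orientations are given as a unit quaternion [w, x, y, z].
In Python, from bench import bot, vision, models gives the robot as it stands. The module is installed in compiled form; this text tells all that it offers.
- The arm moves only by the tool apply_moves, never from a script. Its argument "plan" is a list of rows, each an object with "travel": the shift along the tool's x, y, z in m, a list of three; "roll": the turn about the tool's z in degrees. In form: [{"travel": [tx, ty, tz], "roll": roll}, ...]. A call has 1 to 8 rows; each row is the pose to reach, as a shift and turn from the pose commanded when the call began, along the tool's axes at that moment; what a row does not reach only later rows make up. A row lasts 1/10 s, in which the tool goes at most 50 mm and 8.59 degrees, less where a joint would pass 70% of its speed; a pose out of reach is approached as far as the arm can. A call with a gripper value outside its range is refused whole. "fingers" is the opening, from 0 (shut) to 1 (fully open), set as the call begins (left out, the last holds). The fingers move at their own pace and stop on an object; the grip force is fixed at half the most. Time passes only in rows, so rows that repeat a pose let the fingers close. It gives the time, the measured TCP pose, the force, the opening and the grip force at its end, in the units of the state.
- bot.get_state(): the state, without advancing time (a new reading comes with each control period).
- vision.camera(name): name is "scene" or "side" or "wrist"; returns the picture (480x640x3 uint8, red, green, blue); there is no depth.
- vision.camera_info(name): a dict with "camera_matrix" (3x3 intrinsics, pixels), "xyz" and "orientation" of the camera in the world. Camera axes: x right, y down, z forward; pixel columns grow to the right and rows downward; lengths in m; the calibration is good to about 2 mm. A picture is of the moment at which its call begins: read the wrist's pose just before it. camera_info takes no time and is no camera call; for the wrist camera it gives the pose at the moment of the call.
- bot.finish_job(): hands the job in; it is judged then, once.
Trained networks look in the newest picture that a camera, given by its name, has taken for a name from the list of things; names that differ only in an ending like _2 or _b are one class to them, and where a whole thing is asked for, a point or a joint stands for the part that bears it (a point fixed in the world has none). Each returns a list of dicts, best first, with "p" (0 to 1); they miss things now and then, are a little off and sometimes report something else, mostly with a low value. They report only what shows in the picture. A call takes as long as a camera call. They do not tell look-alikes from the thing itself.
- models.recognise(label, camera): "centre" ([x, y, z] in m, in world coordinates, good to about 4 mm: the middle of the surface that is visible of it).
- models.landmark_of(label, camera): "centre" ([x, y, z] in m, in world coordinates, good to about 4 mm: a listed point, or the origin of a listed thing).
The state is a dict: "clock": time; "qpos": joint angles; "dq": joint speeds; "tau": joint torques, N m; "tcp_pos": TCP position; "tcp_rot": TCP orientation; "wrist_force": force on the tool from outside, world axes, zero at the start; "ft_torque": the same for the moment, N m; "gripper_width": finger opening in m; "finger_force": force on a finger pad.
Only numpy, scipy, OpenCV 4.12 (cv2) and the standard library are available. Lean on these libraries where they do the work, as an engineer would, in place of code of your own. Each camera call takes 0.05 s, during which the arm holds its last target. There are 200 camera calls.

TASK

Lay the counter for supper: stand the vase in the middle of the wooden serving board, with the salt shaker on the board half-way between the board's middle and its left end, and the pepper mill likewise half-way to its right end (left and right as seen from the robot), all three in line along the board. Stand the sugar pot in the middle of the round cork trivet and put its lid squarely on top of it, knob up. Everything ends upright and let go, and the egg cup, the ladle and the mug stay where they are.

Things in the scene. Friction and masses are not known exactly. Their poses are not given: they have to be found in the camera images.
- vase_mid (a point): Slim white ceramic bud vase, 120 mm tall; a straight cylinder 42 mm across up to 90 mm, then a thin neck 22 mm across with a 28 mm lip and a dark mouth. Loose, standing. The point is at its centre, 60 mm above its underside; z up along its axis.
- salt_mid (a point): Glass salt shaker with a domed steel cap pierced by five holes, a cylinder 38 mm across (cap 39 mm), 75 mm tall. Loose, standing. The point is at its centre, 37.5 mm above its underside; z up.
- mill_mid (a point): Dark wooden pepper mill, 108 mm tall: a straight body 46 mm across up to 74 mm, a neck 28 mm across, a turned head 42 mm across with a small steel ball on top. Loose, standing. The point is at its centre, 54 mm above its underside; z up.
- pot_mid (a point): Open steel sugar pot without handles, a straight cylinder 58 mm across outside, 65 mm tall, wall 4 mm, floor 5 mm thick. Loose, standing, empty, mouth up. The point is at its centre, 32.5 mm above its underside; z up.
- lid_mid (a point): Flat pale wooden lid of the sugar pot: a disc 66 mm across and 8 mm thick with no lip beneath, and an upright round knob 18 mm across and 24 mm tall in its middle (32 mm in all). Loose, lying flat, knob up. The point is on its axis, 16 mm above its underside; z up.
- board: Brown wooden serving board, fixed to the counter, 110 mm (its x, roughly away from the robot) by 240 mm (its y, the long way, +y to the left seen from the robot) and 10 mm thick, turned up to 15 degrees. Origin at the centre of its underside; its top is 10 mm above the origin.
- trivet: Round cork trivet, fixed to the counter, 110 mm across, 8 mm thick. Origin at the centre of its underside, top 8 mm above it.
- eggcup_mid (a point): White ceramic footed egg cup, 62 mm tall, 48 mm across at the rim, standing in the row among the things to be moved; a bystander. The point is at its centre, 31 mm above its underside.
- ladle: Steel soup ladle, 311 mm long, lying on the counter near one side edge, nearer the robot than the rest; a bystander. Origin on the counter under it; its x runs to the bowl (82 mm across, centred 100 mm along x); the handle's end is 176 mm the other way; the handle is at most 40 mm high.
- mug: Blue ceramic mug, 80 mm across, 85 mm tall, handle at its +y, standing near the other side edge of the counter; a bystander. Origin at the centre of its underside, z up.
Not all that is in view belongs to the job. Leave any purple or yellow look-alike of the part that bears pot_mid alone.

How it is judged:
By the outcome, as a careful person would: the job done as asked, in the order asked, and still so for the second after the job is handed in, with the robot touching nothing.
It also fails if it takes over 136 s, if anything falls off the work surface, if the arm or the gripper's body presses on something with over 40 N, if the wrist force passes 120 N, or if a joint passes its speed limit or range.

## Working session

There is one attempt and no reset: what is moved stays moved. The work goes in short steps, Python scripts to look and compute and a tool call to move; the robot and the scene stay as the last step left them, time stands still between calls to the robot, and variables do not carry over. Pictures are saved under pics/ and viewed, at most 14 in all, crops included, and the job is handed in when it is done.

Besides the shell and the picture viewer there is one more tool, called after "Request:" in YAML: its name, and indented under it one key for each argument. apply_moves: Moves the arm, as the interface text tells. Its arguments: {"type":"object","properties":{"plan":{"type":"array"},"fingers":{"type":"number"}},"required":["plan"]}

```bash
mkdir -p pics
cat > h.py <<'E'
from bench import bot, vision, models
import cv2, numpy as np
from scipy.spatial.transform import Rotation as R
def snap(cam,name):
    im=vision.camera(cam); cv2.imwrite('pics/'+name,im[:,:,::-1]); return im
def rot(q): return R.from_quat(np.roll(q,-1)).as_matrix()
def ray(cam,u,v,z,info=None):
    i=info or vision.camera_info(cam); K=np.array(i['camera_matrix'])
    d=rot(i['orientation'])@np.linalg.solve(K,[u,v,1]); o=np.array(i['xyz'])
    return o+d*(z-o[2])/d[2]
def proj(cam,p):
    i=vision.camera_info(cam); c=rot(i['orientation']).T@(np.array(p)-i['xyz']); c=np.array(i['camera_matrix'])@c; return c[:2]/c[2]
E
python3 - <<'E'
from h import *
for c in ['scene','side']:
    snap(c,c+'0.png'); print(c,np.round(vision.camera_info(c)['xyz'],3))
    for n in 'vase_mid salt_mid mill_mid pot_mid lid_mid board trivet eggcup_mid ladle mug'.split():
        r=models.landmark_of(n,c)
        print(n,[(np.round(d['centre'],3).tolist(),round(d['p'],2),proj(c,d['centre']).round().tolist()) for d in r[:3]])
s=bot.get_state(); print(s['clock'],s['tcp_pos'],s['tcp_rot'],s['gripper_width'])
E
```

```text
scene [1.124 0.656 0.68 ]
vase_mid [([0.604, 0.188, 0.059], 0.76, [357.0, 291.0]), ([0.445, -0.123, 0.003], 0.62, [317.0, 223.0])]
salt_mid [([0.603, -0.308, 0.038], 0.76, [231.0, 205.0])]
mill_mid [([0.597, 0.052, 0.051], 0.79, [317.0, 262.0])]
pot_mid [([0.736, -0.063, 0.035], 0.7, [237.0, 268.0]), ([0.711, -0.265, 0.03], 0.67, [203.0, 228.0]), ([0.619, -0.199, 0.034], 0.64, [247.0, 225.0])]
lid_mid [([0.618, -0.053, 0.017], 0.81, [282.0, 256.0])]
board [([0.448, -0.12, 0.001], 0.84, [317.0, 225.0])]
trivet [([0.457, 0.161, -0.002], 0.95, [392.0, 277.0])]
eggcup_mid [([0.62, 0.322, 0.027], 0.94, [400.0, 343.0])]
ladle [([0.324, 0.437, -0.001], 0.92, [530.0, 314.0]), ([0.619, -0.196, 0.033], 0.19, [248.0, 226.0])]
mug [([0.35, -0.41, 0.002], 0.92, [282.0, 177.0])]
side [ 0.488 -0.946  0.985]
vase_mid [([0.607, 0.189, 0.057], 0.82, [346.0, 179.0])]
salt_mid [([0.604, -0.312, 0.036], 0.59, [360.0, 342.0])]
mill_mid [([0.594, 0.057, 0.05], 0.78, [344.0, 215.0])]
pot_mid [([0.713, -0.267, 0.032], 0.83, [410.0, 325.0]), ([0.736, -0.066, 0.032], 0.61, [406.0, 255.0]), ([0.616, -0.201, 0.039], 0.58, [362.0, 298.0])]
lid_mid [([0.62, -0.053, 0.017], 0.63, [358.0, 256.0])]
board [([0.446, -0.125, 0.004], 0.63, [285.0, 283.0])]
trivet [([0.455, 0.164, 0.003], 0.92, [290.0, 201.0])]
eggcup_mid [([0.622, 0.317, 0.031], 0.69, [348.0, 158.0])]
ladle [([0.323, 0.432, -0.0], 0.55, [247.0, 144.0])]
mug [([0.618, -0.2, 0.04], 0.66, [362.0, 298.0]), ([0.352, -0.417, -0.005], 0.65, [235.0, 402.0])]
1.1 [ 5.50005152e-01 -1.39635509e-05  4.04644633e-01] [1.05255911e-05 7.07108221e-01 7.07105341e-01 3.24618779e-06] 0.09394952988821839
```

View pics/scene0.png

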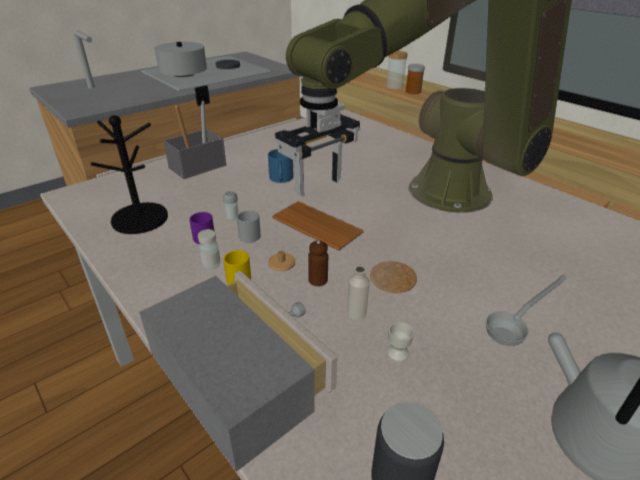

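View pics/side0.png

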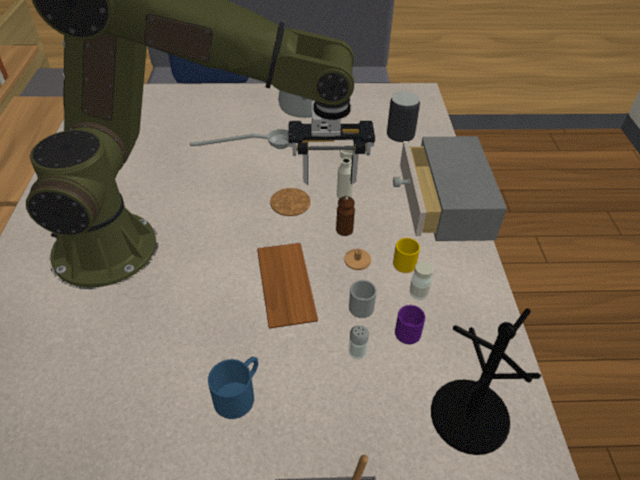

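The side view shows the grey pot at about (362,298), the lid at (358,259), salt at (359,341), mill at (345,216) and vase at (345,175). The purple and yellow pots are at (410,325) and (406,255), with a look-alike white shaker at (421,281), and the drawer knob is at (398,182). Next: board angle, drawer position and wrist view.

```bash
cat >> h.py <<'E'
def tri(a,b):
    A=[];B=[]
    for cam,(u,v) in (('scene',a),('side',b)):
        i=vision.camera_info(cam); d=rot(i['orientation'])@np.linalg.solve(np.array(i['camera_matrix']),[u,v,1]); d/=np.linalg.norm(d)
        P=np.eye(3)-np.outer(d,d); A.append(P); B.append(P@np.array(i['xyz']))
    return np.linalg.lstsq(np.vstack(A),np.hstack(B),rcond=None)[0]
def board(im,cam,box,z,lo,hi):
    h=cv2.cvtColor(im,cv2.COLOR_RGB2HSV); m=cv2.inRange(h,lo,hi); k=np.zeros_like(m); u0,v0,u1,v1=box; k[v0:v1,u0:u1]=m[v0:v1,u0:u1]
    c=max(cv2.findContours(k,cv2.RETR_EXTERNAL,cv2.CHAIN_APPROX_NONE)[0],key=cv2.contourArea)[:,0]
    return np.array([ray(cam,u,v,z)[:2] for u,v in c]),c
E
python3 - <<'E'
from h import *
print('knob',tri((297,309),(398,182)).round(3))
print('boxtop near corner', tri((222,279),(492,141)).round(3), ray('side',437,238,0).round(3), ray('side',405,145,.08).round(3), ray('scene',236,277,.08).round(3), ray('scene',334,358,.08).round(3))
for cam,b,t in (('side',(250,235,325,335),(265,183,315,220)),('scene',(268,198,368,250),(365,258,422,296))):
    im=cv2.imread('pics/%s0.png'%cam)[:,:,::-1].copy()
    h=cv2.cvtColor(im,cv2.COLOR_RGB2HSV)
    for box,z,n in ((b,.01,'board'),(t,.008,'trivet')):
        p,c=board(im,cam,box,z,(3,90,40),(22,255,255))
        if n=='board':
            r=cv2.minAreaRect((p*1000).astype(np.float32)); print(cam,n,r)
        else:
            r=cv2.fitEllipse((p*1000).astype(np.float32)); print(cam,n,r)
snap('wrist','w0.png'); i=vision.camera_info('wrist'); print(i)
E
```

```text
knob [0.74  0.159 0.072]
boxtop near corner [0.915 0.142 0.223] [0.831 0.021 0.   ] [0.78  0.311 0.08 ] [0.782 0.011 0.08 ] [0.771 0.297 0.08 ]
side board ((447.081787109375, -126.00698852539062), (108.34384155273438, 241.95040893554688), 8.887310028076172)
side trivet ((455.1276550292969, 158.92868041992188), (105.28723907470703, 109.52452850341797), 1.5977756977081299)
scene board ((474.419189453125, -113.56416320800781), (156.7168426513672, 241.7129669189453), 8.627089500427246)
scene trivet ((460.2726135253906, 169.15672302246094), (101.15936279296875, 109.00764465332031), 109.77342224121094)
{'camera_matrix': array([[330.77965141,   0.        , 315.91934862],
       [  0.        , 330.77965141, 235.23296003],
       [  0.        ,   0.        ,   1.        ]]), 'xyz': array([0.5502327 , 0.07768977, 0.38447705]), 'orientation': array([ 1.33383779e-01,  9.91064429e-01,  2.49015578e-04, -4.93805991e-05])}
```

View pics/w0.png

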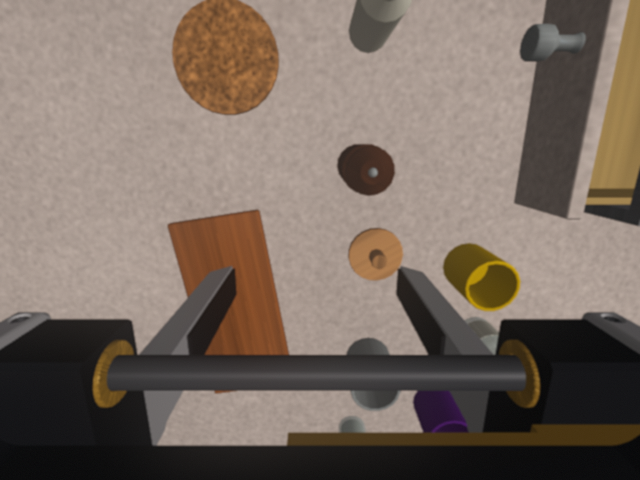

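Run:
```python
from h import *
im=cv2.imread('pics/w0.png')[:,:,::-1].copy()
p,c=board(im,'wrist',(165,0,285,120),.008,(3,90,40),(22,255,255))
print('trivet',cv2.fitEllipse((p*1000).astype(np.float32)))
a,b=[ray('wrist',*q,.01)[:2] for q in ((169,225),(260,210))]; print(a,b)
th=np.deg2rad(8.8); y=np.array([-np.sin(th),np.cos(th)])
print('end mid',(a+b)/2,'centre',(a+b)/2-.12*y, np.degrees(np.arctan2(*(b-a)[::-1])))
x0=ray('wrist',402,254,.008);x1=ray('wrist',348,254,.008);print('lid',(x0+x1)/2, 'mill ball',ray('wrist',372,172,.106))
print('lid y',ray('wrist',375,228,.008)[1],ray('wrist',375,280,.008)[1])
```

```text
trivet ((456.85064697265625, 163.2917938232422), (106.73735046386719, 108.17810821533203), 66.83868408203125)
[ 0.37918733 -0.01270705] [0.48590659 0.00508233]
end mid [ 0.43254696 -0.00381236] centre [ 0.45090526 -0.12239977] 9.463803586848632
lid [ 0.62105417 -0.04880687  0.008     ] mill ball [0.59671363 0.05575669 0.106     ]
lid y -0.016682767820211247 -0.08236868028529722
```

Request:
apply_moves:
  plan:
    - {"travel": [0.188,0.055,0],"roll": 0}
    - {"travel": [0.188,0.055,0],"roll": 0}
    - {"travel": [0.188,0.055,0],"roll": 0}
    - {"travel": [0.188,0.055,0],"roll": 0}
    - {"travel": [0.188,0.055,0],"roll": 0}
    - {"travel": [0.188,0.055,0],"roll": 0}
    - {"travel": [0.188,0.055,0],"roll": 0}
    - {"travel": [0.188,0.055,0],"roll": 0}
  fingers: 1

```text
clock: 1.95
tcp_pos: [0.605, 0.1868, 0.4049]
tcp_rot: [0.0, 0.708, 0.707, 0.0]
wrist_force: [-0.6, -0.1, -0.3]
gripper_width: 0.0943
finger_force: 0.0
```

Run:
```python
from h import *
snap('wrist','w1.png')
for n in ('vase_mid','mill_mid'): print(n,[(np.round(d['centre'],4).tolist(),round(d['p'],2)) for d in models.landmark_of(n,'wrist')[:3]])
s=bot.get_state(); print(s['clock'],s['tcp_pos'])
```

```text
vase_mid [([0.5997, 0.1924, 0.0637], 0.81)]
mill_mid [([0.5961, 0.0566, 0.0532], 0.8)]
2.1 [0.60498742 0.18718347 0.40495727]
```

View pics/w1.png

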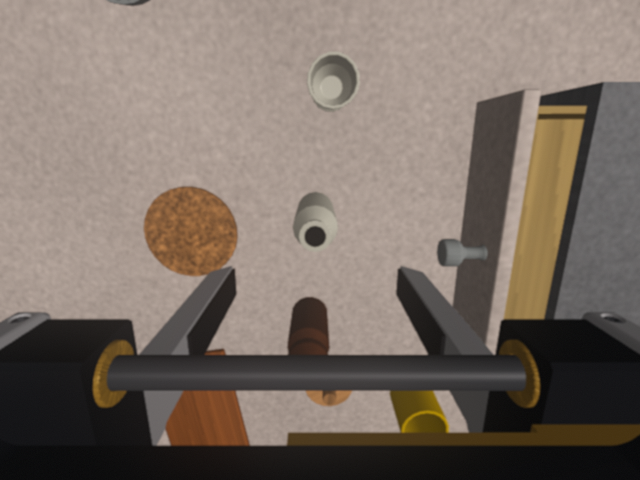

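The wrist view has the vase mouth at (315,236), which puts the vase at about (0.604, 0.191). The path down is clear, and the drawer knob at (460,252) is well off to the side.

Request:
apply_moves:
  plan:
    - {"travel": [0.003,0,0.05],"roll": 0}
    - {"travel": [0.003,0,0.1],"roll": 0}
    - {"travel": [0.003,0,0.14],"roll": 0}
    - {"travel": [0.003,0,0.165],"roll": 0}
    - {"travel": [0.003,0,0.165],"roll": 0}
    - {"travel": [0.003,0,0.165],"roll": 0}
    - {"travel": [0.003,0,0.165],"roll": 0}

```text
clock: 2.8
tcp_pos: [0.6054, 0.191, 0.2419]
tcp_rot: [0.001, 0.707, 0.707, 0.001]
wrist_force: [0.8, -0.3, 0.2]
gripper_width: 0.094
finger_force: 0.0
```

Request:
apply_moves:
  plan:
    - {"travel": [0,0,0],"roll": 0}
    - {"travel": [0,0,0],"roll": 0}
    - {"travel": [0,0,0],"roll": 0}
    - {"travel": [0,0,0],"roll": 0}
    - {"travel": [0,0,0],"roll": 0}
    - {"travel": [0,0,0],"roll": 0}
    - {"travel": [0,0,0],"roll": 0}
    - {"travel": [0,0,-0.01],"roll": 0}
  fingers: 0

```text
clock: 3.6
tcp_pos: [0.6047, 0.1909, 0.2485]
tcp_rot: [-0.001, 0.707, 0.707, -0.001]
wrist_force: [-0.1, -0.2, -2.5]
gripper_width: 0.0417
finger_force: 30.0
```

Request:
apply_moves:
  plan:
    - {"travel": [0,0,-0.04],"roll": 0}
    - {"travel": [0,0,-0.08],"roll": 0}
    - {"travel": [0,0,-0.12],"roll": 0}
    - {"travel": [0,-0.02,-0.13],"roll": 0}
    - {"travel": [-0.03,-0.04,-0.13],"roll": 0}
    - {"travel": [-0.06,-0.06,-0.13],"roll": 0}
    - {"travel": [-0.09,-0.08,-0.13],"roll": 0}
    - {"travel": [-0.12,-0.1,-0.13],"roll": 0}

```text
clock: 4.4
tcp_pos: [0.5039, 0.07, 0.3802]
tcp_rot: [0.0, 0.707, 0.707, 0.0]
wrist_force: [1.5, -0.2, -1.9]
gripper_width: 0.0414
finger_force: 30.0
```

Request:
apply_moves:
  plan:
    - {"travel": [-0.04,-0.02,0],"roll": 0}
    - {"travel": [-0.08,-0.035,0],"roll": 0}
    - {"travel": [-0.12,-0.045,0],"roll": 0}
    - {"travel": [-0.16,-0.057,0],"roll": 0}
    - {"travel": [-0.185,-0.057,0],"roll": 0}
    - {"travel": [-0.195,-0.057,0],"roll": 0}
    - {"travel": [-0.195,-0.057,0.02],"roll": 0}
    - {"travel": [-0.195,-0.057,0.05],"roll": 0}

```text
clock: 5.2
tcp_pos: [0.4483, -0.1238, 0.3306]
tcp_rot: [0.002, 0.707, 0.707, 0.001]
wrist_force: [0.4, 1.1, -2.5]
gripper_width: 0.0416
finger_force: 30.0
```

Request:
apply_moves:
  plan:
    - {"travel": [0,0,0.03],"roll": 0}
    - {"travel": [0,0,0.05],"roll": 0}
    - {"travel": [0,0,0.06],"roll": 0}
    - {"travel": [0,0,0.07],"roll": 0}
    - {"travel": [0,0,0.075],"roll": 0}
    - {"travel": [0,0,0.078],"roll": 0}
    - {"travel": [0,0,0.078],"roll": 0}
    - {"travel": [0,0,0.078],"roll": 0}

```text
clock: 6.0
tcp_pos: [0.4481, -0.1241, 0.2521]
tcp_rot: [0.0, 0.707, 0.707, 0.0]
wrist_force: [-0.1, 0.9, -1.9]
gripper_width: 0.0417
finger_force: 30.0
```

Request:
apply_moves:
  plan:
    - {"travel": [0,0,0.001],"roll": 0}
    - {"travel": [0,0,0.002],"roll": 0}
    - {"travel": [0,0,0.002],"roll": 0}

```text
clock: 6.3
tcp_pos: [0.448, -0.124, 0.2497]
tcp_rot: [0.0, 0.707, 0.707, 0.0]
wrist_force: [0.5, -0.6, -1.6]
gripper_width: 0.0418
finger_force: 30.0
```

Request:
apply_moves:
  plan:
    - {"travel": [0,0,0],"roll": 0}
    - {"travel": [0,0,0],"roll": 0}
    - {"travel": [0,0,0],"roll": 0}
    - {"travel": [0,0,0],"roll": 0}
    - {"travel": [0,0,-0.03],"roll": 0}
    - {"travel": [0,0,-0.07],"roll": 0}
    - {"travel": [0,0,-0.11],"roll": 0}
    - {"travel": [0,0,-0.15],"roll": 0}
  fingers: 1

```text
clock: 7.1
tcp_pos: [0.4477, -0.1239, 0.4014]
tcp_rot: [0.0, 0.707, 0.707, -0.0]
wrist_force: [1.1, -0.2, -0.3]
gripper_width: 0.0936
finger_force: 0.0
```

Request:
apply_moves:
  plan:
    - {"travel": [-0.04,0.035,0],"roll": 0}
    - {"travel": [-0.08,0.07,0],"roll": 0}
    - {"travel": [-0.12,0.1,0],"roll": 0}
    - {"travel": [-0.15,0.13,0],"roll": 0}
    - {"travel": [-0.186,0.156,0],"roll": 0}
    - {"travel": [-0.186,0.156,0],"roll": 0}
    - {"travel": [-0.186,0.156,0],"roll": 0}
    - {"travel": [-0.186,0.156,0],"roll": 0}

```text
clock: 7.9
tcp_pos: [0.6037, -0.3093, 0.4]
tcp_rot: [0.0, 0.707, 0.707, 0.0]
wrist_force: [0.3, 0.5, -0.1]
gripper_width: 0.0938
finger_force: 0.0
```

Run:
```python
from h import *
s=bot.get_state(); print(s['clock'],s['tcp_pos'])
snap('wrist','w2.png')
for n in ('salt_mid','pot_mid'): print(n,[(np.round(d['centre'],4).tolist(),round(d['p'],2)) for d in models.landmark_of(n,'wrist')[:3]])
print(vision.camera_info('wrist'))
```

```text
7.9 [ 0.60366659 -0.30928474  0.39999375]
salt_mid [([0.5992, -0.3107, 0.0403], 0.85), ([0.4419, -0.1226, 0.073], 0.69), ([0.347, -0.4151, 0.0046], 0.31)]
pot_mid [([0.712, -0.2696, 0.0318], 0.98), ([0.6195, -0.1932, 0.0349], 0.68)]
{'camera_matrix': array([[330.77965141,   0.        , 315.91934862],
       [  0.        , 330.77965141, 235.23296003],
       [  0.        ,   0.        ,   1.        ]]), 'xyz': array([ 0.60385399, -0.23144188,  0.38047752]), 'orientation': array([1.33659037e-01, 9.91027097e-01, 5.52421235e-04, 4.99989025e-04])}
```

View pics/w2.png

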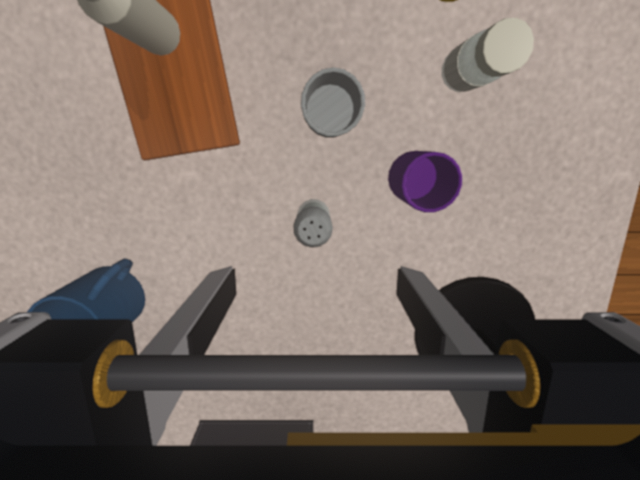

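The wrist view shows the salt cap at (313,230), the grey pot rim at (332,102), and the board's right-end corners at (142,160) and (239,144).

Run:
```python
from h import *
print('salt',ray('wrist',313,231,.074),'pot',ray('wrist',332,102,.065))
a,b=[ray('wrist',*q,.01)[:2] for q in ((142,160),(239,144))]
th=np.deg2rad(9); y=np.array([-np.sin(th),np.cos(th)])
print('board centre',(a+b)/2+.12*y, np.degrees(np.arctan2(*(b-a)[::-1])), np.linalg.norm(b-a))
print('tree top',tri((115,121),(506,331)),'tips',tri((93,163),(458,327)),tri((150,127),(526,313)),tri((93,163),(537,377)))
print('vase mouth',ray('wrist',104,2,.13))
s=snap('side','s1.png')
print([(np.round(d['centre'],4).tolist(),round(d['p'],2)) for d in models.landmark_of('vase_mid','side')[:2]])
print('vase base px',proj('side',[.448,-.124,.01]),'top',proj('side',[.448,-.124,.13]))
cv2.imwrite('pics/s1c.png',cv2.resize(s[150:360,210:420,::-1],None,fx=2.8,fy=2.8))
```

```text
salt [ 0.60141549 -0.31144164  0.074     ] pot [ 0.61839625 -0.19505108  0.065     ]
board centre [ 0.44886372 -0.12114354] 9.02090909569084 0.10833213117938988
tree top [ 0.80305081 -0.46163135  0.28259782] tips [ 0.82360555 -0.40637931  0.200993  ] [ 0.79342866 -0.41420743  0.28258142] [ 0.87348006 -0.4854494   0.18355017]
vase mouth [ 0.46460765 -0.1413519   0.13      ]
[([0.4503, -0.1224, 0.0684], 0.93)]
vase base px [285.85097469 281.40147606] top [284.14959033 245.61630983]
```

View pics/s1c.png

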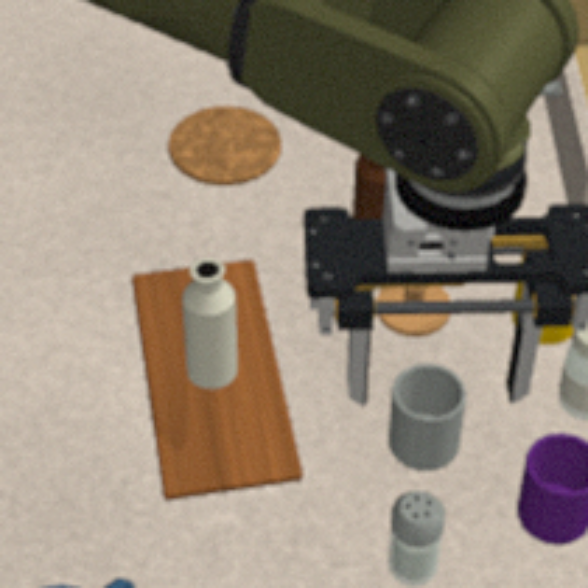

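The vase stands upright at the board's middle. Going down for the salt at (0.602, -0.311).

Request:
apply_moves:
  plan:
    - {"travel": [-0.001,-0.002,0.05],"roll": 0}
    - {"travel": [-0.001,-0.002,0.1],"roll": 0}
    - {"travel": [-0.001,-0.002,0.14],"roll": 0}
    - {"travel": [-0.001,-0.002,0.17],"roll": 0}
    - {"travel": [-0.001,-0.002,0.175],"roll": 0}
    - {"travel": [-0.001,-0.002,0.175],"roll": 0}
    - {"travel": [-0.001,-0.002,0.175],"roll": 0}

```text
clock: 8.85
tcp_pos: [0.6024, -0.3112, 0.2271]
tcp_rot: [0.002, 0.707, 0.707, 0.0]
wrist_force: [0.0, -0.2, -0.0]
gripper_width: 0.0941
finger_force: 0.0
```

Request:
apply_moves:
  plan:
    - {"travel": [0,0,0],"roll": 0}
    - {"travel": [0,0,0],"roll": 0}
    - {"travel": [0,0,0],"roll": 0}
    - {"travel": [0,0,0],"roll": 0}
    - {"travel": [0,0,0],"roll": 0}
    - {"travel": [0,0,0],"roll": 0}
    - {"travel": [0,0,0],"roll": 0}
    - {"travel": [0,0,-0.02],"roll": 0}
  fingers: 0

```text
clock: 9.65
tcp_pos: [0.6015, -0.3108, 0.242]
tcp_rot: [-0.002, 0.707, 0.707, -0.001]
wrist_force: [-0.5, 0.5, -0.7]
gripper_width: 0.0382
finger_force: 30.0
```

Request:
apply_moves:
  plan:
    - {"travel": [0,0,-0.04],"roll": 0}
    - {"travel": [0,0,-0.08],"roll": 0}
    - {"travel": [0,0,-0.12],"roll": 0}
    - {"travel": [0.01,-0.01,-0.145],"roll": 0}
    - {"travel": [0.04,-0.03,-0.145],"roll": 0}
    - {"travel": [0.08,-0.055,-0.145],"roll": 0}
    - {"travel": [0.12,-0.08,-0.145],"roll": 0}
    - {"travel": [0.16,-0.105,-0.145],"roll": 0}

```text
clock: 10.45
tcp_pos: [0.4956, -0.1496, 0.3894]
tcp_rot: [-0.0, 0.707, 0.707, 0.0]
wrist_force: [0.8, 0.4, -1.1]
gripper_width: 0.0381
finger_force: 30.0
```

Request:
apply_moves:
  plan:
    - {"travel": [0.04,-0.025,0],"roll": 0}
    - {"travel": [0.07,-0.045,0],"roll": 0}
    - {"travel": [0.087,-0.058,0],"roll": 0}
    - {"travel": [0.087,-0.058,0],"roll": 0}
    - {"travel": [0.087,-0.058,0.02],"roll": 0}
    - {"travel": [0.087,-0.058,0.05],"roll": 0}
    - {"travel": [0.087,-0.058,0.08],"roll": 0}
    - {"travel": [0.087,-0.058,0.11],"roll": 0}

```text
clock: 11.25
tcp_pos: [0.4393, -0.0645, 0.2785]
tcp_rot: [0.0, 0.707, 0.707, 0.0]
wrist_force: [0.3, -0.4, -0.9]
gripper_width: 0.0383
finger_force: 30.0
```

Request:
apply_moves:
  plan:
    - {"travel": [0,0,0.015],"roll": 0}
    - {"travel": [0,0,0.027],"roll": 0}
    - {"travel": [0,0,0.035],"roll": 0}
    - {"travel": [0,0,0.041],"roll": 0}
    - {"travel": [0,0,0.045],"roll": 0}
    - {"travel": [0,0,0.045],"roll": 0}
    - {"travel": [0,0,0.045],"roll": 0}

```text
clock: 11.95
tcp_pos: [0.4393, -0.0642, 0.2358]
tcp_rot: [0.001, 0.707, 0.707, 0.0]
wrist_force: [-4.2, -1.5, 9.7]
gripper_width: 0.0382
finger_force: 30.0
```

Contact felt; release and rise, then head for the mill at (0.597, 0.055).

Request:
apply_moves:
  plan:
    - {"travel": [0,0,0],"roll": 0}
    - {"travel": [0,0,0],"roll": 0}
    - {"travel": [0,0,0],"roll": 0}
    - {"travel": [0,0,0],"roll": 0}
    - {"travel": [0,0,-0.03],"roll": 0}
    - {"travel": [0,0,-0.07],"roll": 0}
    - {"travel": [0,0,-0.12],"roll": 0}
    - {"travel": [0,0,-0.165],"roll": 0}
  fingers: 1

```text
clock: 12.75
tcp_pos: [0.4386, -0.0639, 0.4019]
tcp_rot: [0.0, 0.707, 0.707, 0.0]
wrist_force: [0.7, -0.2, -0.5]
gripper_width: 0.0937
finger_force: 0.0
```

Request:
apply_moves:
  plan:
    - {"travel": [0.03,0.04,0],"roll": 0}
    - {"travel": [0.06,0.08,0],"roll": 0}
    - {"travel": [0.09,0.12,0],"roll": 0}
    - {"travel": [0.119,0.158,0],"roll": 0}
    - {"travel": [0.119,0.158,0],"roll": 0}
    - {"travel": [0.119,0.158,0],"roll": 0}
    - {"travel": [0.119,0.158,0],"roll": 0}

```text
clock: 13.45
tcp_pos: [0.5965, 0.0544, 0.3997]
tcp_rot: [-0.0, 0.707, 0.707, -0.0]
wrist_force: [-1.2, -0.6, 0.0]
gripper_width: 0.0942
finger_force: 0.0
```

Run:
```python
from h import *
s=bot.get_state(); print(s['clock'],s['tcp_pos'])
snap('wrist','w3.png')
for n in ('mill_mid',): print(n,[(np.round(d['centre'],4).tolist(),round(d['p'],2)) for d in models.landmark_of(n,'wrist')[:3]])
```

```text
13.45 [0.596459   0.05442517 0.39974424]
mill_mid [([0.5981, 0.0553, 0.0538], 0.61)]
```

View pics/w3.png

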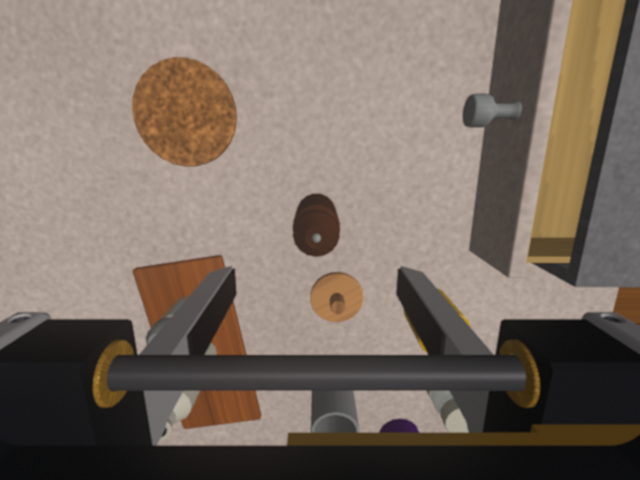

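The mill's ball is at (316,238), right under the tool, and the lid's knob is at (337,302). Descend and grip.

Request:
apply_moves:
  plan:
    - {"travel": [0,0,0.05],"roll": 0}
    - {"travel": [0,0,0.1],"roll": 0}
    - {"travel": [0,0,0.14],"roll": 0}
    - {"travel": [0,0,0.165],"roll": 0}
    - {"travel": [0,0,0.17],"roll": 0}
    - {"travel": [0,0,0.17],"roll": 0}
    - {"travel": [0,0,0.17],"roll": 0}

```text
clock: 14.25
tcp_pos: [0.5973, 0.0548, 0.2317]
tcp_rot: [0.001, 0.707, 0.707, 0.001]
wrist_force: [-0.9, 1.8, 0.7]
gripper_width: 0.0941
finger_force: 0.0
```

Request:
apply_moves:
  plan:
    - {"travel": [0,0,0],"roll": 0}
    - {"travel": [0,0,0],"roll": 0}
    - {"travel": [0,0,0],"roll": 0}
    - {"travel": [0,0,0],"roll": 0}
    - {"travel": [0,0,0],"roll": 0}
    - {"travel": [0,0,0],"roll": 0}
    - {"travel": [0,0,0],"roll": 0}
    - {"travel": [0,0,-0.02],"roll": 0}
  fingers: 0

```text
clock: 15.05
tcp_pos: [0.5964, 0.055, 0.2474]
tcp_rot: [-0.002, 0.707, 0.707, -0.002]
wrist_force: [0.1, -0.3, -1.7]
gripper_width: 0.0458
finger_force: 30.0
```

Request:
apply_moves:
  plan:
    - {"travel": [0,0,-0.04],"roll": 0}
    - {"travel": [0,0,-0.08],"roll": 0}
    - {"travel": [0,0,-0.12],"roll": 0}
    - {"travel": [-0.01,0,-0.145],"roll": 0}
    - {"travel": [-0.04,-0.02,-0.145],"roll": 0}
    - {"travel": [-0.08,-0.045,-0.145],"roll": 0}
    - {"travel": [-0.12,-0.07,-0.145],"roll": 0}
    - {"travel": [-0.16,-0.09,-0.145],"roll": 0}

```text
clock: 15.85
tcp_pos: [0.5056, -0.1061, 0.3945]
tcp_rot: [-0.0, 0.707, 0.707, -0.0]
wrist_force: [0.8, -1.1, -1.8]
gripper_width: 0.046
finger_force: 30.0
```

Request:
apply_moves:
  plan:
    - {"travel": [-0.03,-0.02,0],"roll": 0}
    - {"travel": [-0.06,-0.04,0],"roll": 0}
    - {"travel": [-0.078,-0.049,0],"roll": 0}
    - {"travel": [-0.078,-0.049,0],"roll": 0}
    - {"travel": [-0.078,-0.049,0.02],"roll": 0}
    - {"travel": [-0.078,-0.049,0.05],"roll": 0}
    - {"travel": [-0.078,-0.049,0.08],"roll": 0}
    - {"travel": [-0.078,-0.049,0.11],"roll": 0}

```text
clock: 16.65
tcp_pos: [0.4582, -0.1822, 0.2835]
tcp_rot: [0.0, 0.707, 0.707, 0.0]
wrist_force: [0.5, -0.2, -1.6]
gripper_width: 0.0453
finger_force: 30.0
```

Request:
apply_moves:
  plan:
    - {"travel": [0,0,0.015],"roll": 0}
    - {"travel": [0,0,0.027],"roll": 0}
    - {"travel": [0,0,0.035],"roll": 0}
    - {"travel": [0,0,0.041],"roll": 0}
    - {"travel": [0,0,0.045],"roll": 0}
    - {"travel": [0,0,0.045],"roll": 0}
    - {"travel": [0,0,0.045],"roll": 0}

```text
clock: 17.35
tcp_pos: [0.4581, -0.183, 0.24]
tcp_rot: [0.0, 0.707, 0.707, 0.0]
wrist_force: [0.2, 1.3, -1.7]
gripper_width: 0.0458
finger_force: 30.0
```

Request:
apply_moves:
  plan:
    - {"travel": [0,0,0.001],"roll": 0}
    - {"travel": [0,0,0.001],"roll": 0}

```text
clock: 17.55
tcp_pos: [0.4581, -0.1831, 0.2394]
tcp_rot: [0.0, 0.707, 0.707, 0.0]
wrist_force: [-2.1, 0.4, 6.2]
gripper_width: 0.0453
finger_force: 30.0
```

Request:
apply_moves:
  plan:
    - {"travel": [0,0,0],"roll": 0}
    - {"travel": [0,0,0],"roll": 0}
    - {"travel": [0,0,0],"roll": 0}
    - {"travel": [0,0,0],"roll": 0}
    - {"travel": [0,0,-0.03],"roll": 0}
    - {"travel": [0,0,-0.07],"roll": 0}
    - {"travel": [0,0,-0.12],"roll": 0}
    - {"travel": [0,0,-0.161],"roll": 0}
  fingers: 1

```text
clock: 18.35
tcp_pos: [0.4577, -0.1829, 0.4022]
tcp_rot: [0.001, 0.707, 0.707, 0.0]
wrist_force: [0.6, 0.5, 0.8]
gripper_width: 0.0939
finger_force: 0.0
```

Request:
apply_moves:
  plan:
    - {"travel": [0,0.04,0],"roll": 0}
    - {"travel": [-0.01,0.08,0],"roll": 0}
    - {"travel": [-0.014,0.12,0],"roll": 0}
    - {"travel": [-0.014,0.161,0],"roll": 0}
    - {"travel": [-0.014,0.161,0],"roll": 0}
    - {"travel": [-0.014,0.161,0],"roll": 0}
    - {"travel": [-0.014,0.161,0],"roll": 0}

```text
clock: 19.05
tcp_pos: [0.6183, -0.1971, 0.3999]
tcp_rot: [-0.0, 0.707, 0.707, -0.0]
wrist_force: [-1.2, -0.4, 0.7]
gripper_width: 0.0942
finger_force: 0.0
```

Run:
```python
from h import *
s=bot.get_state(); print(s['clock'],s['tcp_pos'])
w=snap('wrist','w4.png'); s=snap('side','s4.png')
cv2.imwrite('pics/c4.png',np.hstack([w[:,:,::-1][:400,:400],cv2.resize(s[150:350,200:400,::-1],(400,400))]))
for n in ('pot_mid','lid_mid'): print(n,[(np.round(d['centre'],4).tolist(),round(d['p'],2)) for d in models.landmark_of(n,'wrist')[:3]])
for n in ('vase_mid','salt_mid','mill_mid'): print(n,[(np.round(d['centre'],4).tolist(),round(d['p'],2)) for d in models.landmark_of(n,'side')[:2]])
```

```text
19.05 [ 0.6182851  -0.19705455  0.39988471]
pot_mid [([0.7353, -0.0674, 0.0294], 0.81), ([0.6193, -0.1952, 0.0336], 0.79), ([0.7139, -0.2689, 0.0324], 0.62)]
lid_mid [([0.6188, -0.0498, 0.017], 0.82)]
vase_mid [([0.4497, -0.1263, 0.0701], 0.72)]
salt_mid [([0.4427, -0.0649, 0.0471], 0.69), ([0.6209, 0.3217, 0.0266], 0.58)]
mill_mid [([0.4579, -0.1827, 0.0633], 0.84)]
```

View pics/c4.png

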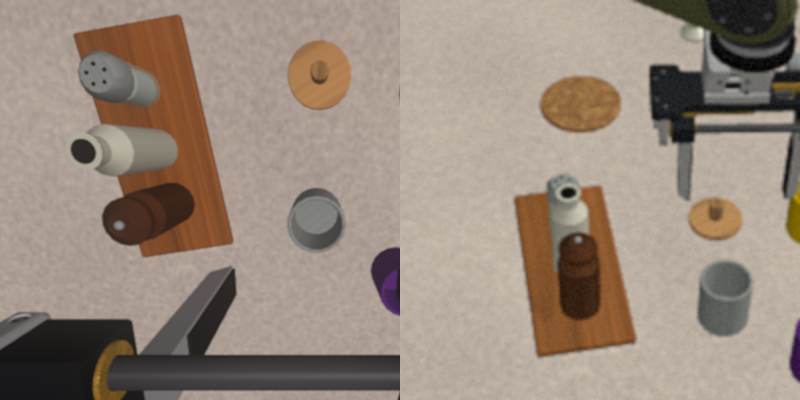

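Vase, salt and mill stand in line on the board. The pot rim is at (316,221) in the wrist view, with the lid to the left of it. Picking up the pot at (0.6185, -0.195).

Request:
apply_moves:
  plan:
    - {"travel": [0.002,0,0.05],"roll": 0}
    - {"travel": [0.002,0,0.1],"roll": 0}
    - {"travel": [0.002,0,0.14],"roll": 0}
    - {"travel": [0.002,0,0.17],"roll": 0}
    - {"travel": [0.002,0,0.18],"roll": 0}
    - {"travel": [0.002,0,0.18],"roll": 0}
    - {"travel": [0.002,0,0.18],"roll": 0}

```text
clock: 20.1
tcp_pos: [0.6194, -0.1952, 0.2215]
tcp_rot: [0.001, 0.707, 0.707, 0.0]
wrist_force: [0.8, 0.3, 1.4]
gripper_width: 0.0939
finger_force: 0.0
```

Request:
apply_moves:
  plan:
    - {"travel": [0,0,0],"roll": 0}
    - {"travel": [0,0,0],"roll": 0}
    - {"travel": [0,0,0],"roll": 0}
    - {"travel": [0,0,0],"roll": 0}
    - {"travel": [0,0,0],"roll": 0}
    - {"travel": [0,0,0],"roll": 0}
    - {"travel": [0,0,0],"roll": 0}
    - {"travel": [0,0,-0.02],"roll": 0}
  fingers: 0

```text
clock: 20.9
tcp_pos: [0.6184, -0.1948, 0.2371]
tcp_rot: [-0.002, 0.707, 0.707, -0.001]
wrist_force: [0.5, 0.5, -1.8]
gripper_width: 0.0562
finger_force: 30.0
```

Request:
apply_moves:
  plan:
    - {"travel": [0,0,-0.04],"roll": 0}
    - {"travel": [0,0,-0.08],"roll": 0}
    - {"travel": [0.02,0,-0.11],"roll": 0}
    - {"travel": [0.05,0,-0.12],"roll": 0}
    - {"travel": [0.09,-0.01,-0.12],"roll": 0}
    - {"travel": [0.13,-0.03,-0.12],"roll": 0}
    - {"travel": [0.17,-0.05,-0.12],"roll": 0}
    - {"travel": [0.21,-0.07,-0.12],"roll": 0}

```text
clock: 21.7
tcp_pos: [0.5479, 0.0164, 0.3594]
tcp_rot: [-0.0, 0.707, 0.707, -0.0]
wrist_force: [0.8, -0.1, -2.0]
gripper_width: 0.0566
finger_force: 30.0
```

Request:
apply_moves:
  plan:
    - {"travel": [0.04,-0.025,0],"roll": 0}
    - {"travel": [0.08,-0.05,0],"roll": 0}
    - {"travel": [0.12,-0.075,0],"roll": 0}
    - {"travel": [0.147,-0.092,0],"roll": 0}
    - {"travel": [0.147,-0.092,0.02],"roll": 0}
    - {"travel": [0.147,-0.092,0.05],"roll": 0}
    - {"travel": [0.147,-0.092,0.07],"roll": 0}
    - {"travel": [0.147,-0.092,0.08],"roll": 0}

```text
clock: 22.5
tcp_pos: [0.4566, 0.162, 0.278]
tcp_rot: [-0.001, 0.707, 0.707, -0.001]
wrist_force: [-0.1, -0.0, -1.0]
gripper_width: 0.0564
finger_force: 30.0
```

Run:
```python
from h import *
s=bot.get_state(); print(s['clock'],s['tcp_pos'])
w=snap('wrist','w5.png'); s=snap('side','s5.png')
cv2.imwrite('pics/c5.png',np.hstack([w[:,120:520,::-1][:400],cv2.resize(s[120:260,220:360,::-1],(400,400))]))
```

```text
22.5 [0.45660881 0.16197138 0.27797352]
```

View pics/c5.png

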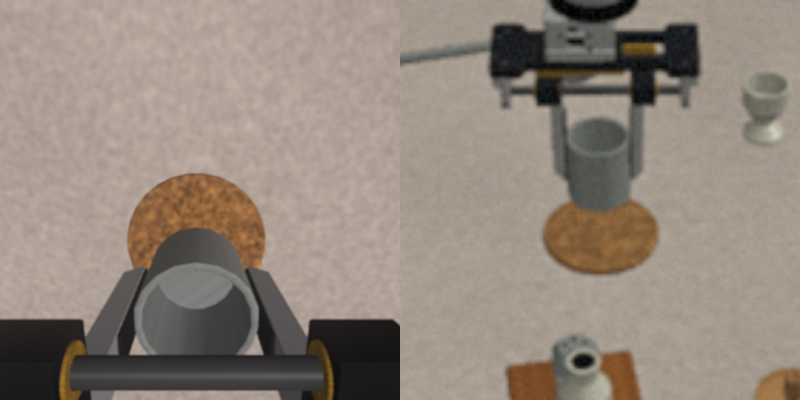

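The pot is gripped squarely: its far rim at row 262 puts its axis at y≈0.162, over the trivet centre. Lower it.

Request:
apply_moves:
  plan:
    - {"travel": [0,0,0.02],"roll": 0}
    - {"travel": [0,0,0.035],"roll": 0}
    - {"travel": [0,0,0.043],"roll": 0}
    - {"travel": [0,0,0.048],"roll": 0}
    - {"travel": [0,0,0.051],"roll": 0}
    - {"travel": [0,0,0.053],"roll": 0}
    - {"travel": [0,0,0.053],"roll": 0}

```text
clock: 23.3
tcp_pos: [0.4572, 0.1621, 0.2277]
tcp_rot: [0.0, 0.707, 0.707, 0.0]
wrist_force: [-2.1, -0.5, 7.4]
gripper_width: 0.0562
finger_force: 30.0
```

Request:
apply_moves:
  plan:
    - {"travel": [0,0,0],"roll": 0}
    - {"travel": [0,0,0],"roll": 0}
    - {"travel": [0,0,0],"roll": 0}
    - {"travel": [0,0,0],"roll": 0}
    - {"travel": [0,0,-0.03],"roll": 0}
    - {"travel": [0,0,-0.07],"roll": 0}
    - {"travel": [0,0,-0.12],"roll": 0}
    - {"travel": [0,0,-0.153],"roll": 0}
  fingers: 1

```text
clock: 24.1
tcp_pos: [0.4568, 0.162, 0.3829]
tcp_rot: [0.001, 0.707, 0.707, 0.001]
wrist_force: [0.6, 0.1, -0.4]
gripper_width: 0.0939
finger_force: 0.0
```

Request:
apply_moves:
  plan:
    - {"travel": [-0.04,0.03,0],"roll": 0}
    - {"travel": [-0.08,0.065,0],"roll": 0}
    - {"travel": [-0.12,0.1,0],"roll": 0}
    - {"travel": [-0.16,0.13,0],"roll": 0}
    - {"travel": [-0.2,0.163,0],"roll": 0}
    - {"travel": [-0.213,0.163,0],"roll": 0}
    - {"travel": [-0.213,0.163,0],"roll": 0}
    - {"travel": [-0.213,0.163,0],"roll": 0}

```text
clock: 24.9
tcp_pos: [0.6196, -0.0506, 0.3794]
tcp_rot: [-0.0, 0.707, 0.707, -0.0]
wrist_force: [-0.2, 0.2, -0.3]
gripper_width: 0.094
finger_force: 0.0
```

Run:
```python
from h import *
s=bot.get_state(); print(s['clock'],s['tcp_pos'])
w=snap('wrist','w6.png')
print(models.landmark_of('lid_mid','wrist')[:1])
h=cv2.cvtColor(w,cv2.COLOR_RGB2HSV); 
p,c=board(w,'wrist',(270,170,380,310),.008,(3,90,60),(22,255,255))
print('lid',cv2.fitEllipse((p*1000).astype(np.float32)))
cv2.imwrite('pics/c6.png',w[:400,100:500,::-1])
s=snap('side','s6.png'); print(models.landmark_of('pot_mid','side')[:3])
p,c=board(s,'side',(265,183,315,225),.008,(3,90,40),(22,255,255)); print(len(c))
cv2.imwrite('pics/c6.png',np.hstack([w[:400,100:500,::-1],cv2.resize(s[120:260,220:360,::-1],(400,400))]))
```

```text
24.9 [ 0.61960163 -0.05055825  0.37941247]
[{'centre': [0.6196, -0.0504, 0.0169], 'p': 0.97}]
lid ((622.0095825195312, -49.08421325683594), (63.506324768066406, 64.26586151123047), 161.2045135498047)
[{'centre': [0.7099, -0.2669, 0.0356], 'p': 0.69}, {'centre': [0.7371, -0.0659, 0.0349], 'p': 0.61}, {'centre': [0.4557, 0.1562, 0.0465], 'p': 0.58}]
118
```

View pics/c6.png

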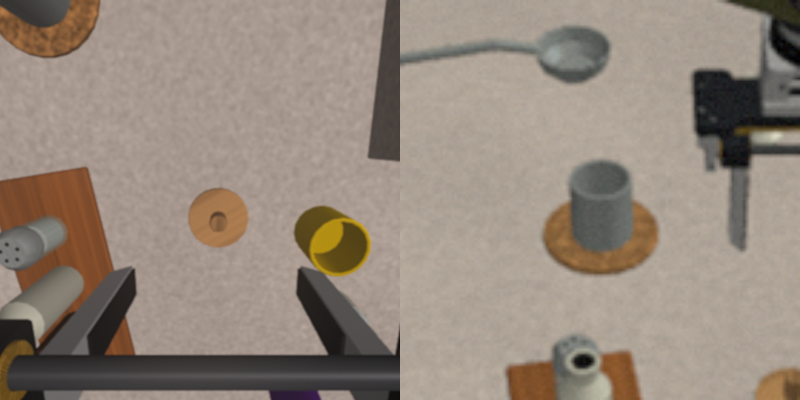

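The pot stands centred on the trivet, and the lid's knob is directly below at about (318,220). Grip the knob.

Request:
apply_moves:
  plan:
    - {"travel": [0.001,0.001,0.05],"roll": 0}
    - {"travel": [0.001,0.001,0.09],"roll": 0}
    - {"travel": [0.001,0.001,0.12],"roll": 0}
    - {"travel": [0.001,0.001,0.145],"roll": 0}
    - {"travel": [0.001,0.001,0.16],"roll": 0}
    - {"travel": [0.001,0.001,0.167],"roll": 0}
    - {"travel": [0.001,0.001,0.169],"roll": 0}
    - {"travel": [0.001,0.001,0.169],"roll": 0}

```text
clock: 25.9
tcp_pos: [0.6212, -0.0499, 0.2116]
tcp_rot: [0.001, 0.707, 0.707, 0.0]
wrist_force: [0.2, -0.9, 0.8]
gripper_width: 0.0942
finger_force: 0.0
```

Request:
apply_moves:
  plan:
    - {"travel": [0,0,0],"roll": 0}
    - {"travel": [0,0,0],"roll": 0}
    - {"travel": [0,0,0],"roll": 0}
    - {"travel": [0,0,0],"roll": 0}
    - {"travel": [0,0,0],"roll": 0}
    - {"travel": [0,0,0],"roll": 0}
    - {"travel": [0,0,0],"roll": 0}
    - {"travel": [0,0,0],"roll": 0}
  fingers: 0

```text
clock: 26.7
tcp_pos: [0.621, -0.05, 0.2106]
tcp_rot: [-0.0, 0.707, 0.707, -0.0]
wrist_force: [-0.4, 0.3, 0.6]
gripper_width: 0.0335
finger_force: 0.0
```

Request:
apply_moves:
  plan:
    - {"travel": [0,0,0],"roll": 0}
    - {"travel": [0,0,0],"roll": 0}
    - {"travel": [0,0,-0.02],"roll": 0}
    - {"travel": [0,0,-0.05],"roll": 0}
    - {"travel": [0,0,-0.09],"roll": 0}
    - {"travel": [0,0,-0.13],"roll": 0}
    - {"travel": [0,0,-0.15],"roll": 0}
    - {"travel": [0,0,-0.15],"roll": 0}

```text
clock: 27.5
tcp_pos: [0.6211, -0.05, 0.3639]
tcp_rot: [0.002, 0.707, 0.707, 0.002]
wrist_force: [0.2, 0.1, -1.0]
gripper_width: 0.0175
finger_force: 30.0
```

Request:
apply_moves:
  plan:
    - {"travel": [0.02,-0.015,0],"roll": 0}
    - {"travel": [0.055,-0.04,0],"roll": 0}
    - {"travel": [0.09,-0.07,0],"roll": 0}
    - {"travel": [0.13,-0.1,0],"roll": 0}
    - {"travel": [0.17,-0.13,0],"roll": 0}
    - {"travel": [0.2,-0.155,0],"roll": 0}
    - {"travel": [0.212,-0.164,0],"roll": 0}
    - {"travel": [0.212,-0.164,0],"roll": 0}

```text
clock: 28.3
tcp_pos: [0.4563, 0.163, 0.3598]
tcp_rot: [-0.0, 0.706, 0.708, -0.001]
wrist_force: [1.4, 0.6, -0.6]
gripper_width: 0.0172
finger_force: 30.0
```

Request:
apply_moves:
  plan:
    - {"travel": [0,0,0.02],"roll": 0}
    - {"travel": [0,0,0.04],"roll": 0}
    - {"travel": [0,0,0.05],"roll": 0}
    - {"travel": [0,0,0.05],"roll": 0}

```text
clock: 28.7
tcp_pos: [0.4574, 0.1612, 0.3091]
tcp_rot: [-0.001, 0.707, 0.707, -0.001]
wrist_force: [1.0, -0.2, -0.4]
gripper_width: 0.0175
finger_force: 30.0
```

Run:
```python
from h import *
s=bot.get_state(); print(s['clock'],s['tcp_pos'],s['gripper_width'])
w=snap('wrist','w7.png'); s=snap('side','s7.png')
print(models.landmark_of('lid_mid','side')[:1],models.landmark_of('pot_mid','side')[:3])
cv2.imwrite('pics/c7.png',np.hstack([w[:400,120:520,::-1],cv2.resize(s[130:230,240:340,::-1],(400,400))]))
```

```text
28.7 [0.45742323 0.1611989  0.30913798] 0.017541984912023082
[{'centre': [0.4567, 0.1587, 0.1138], 'p': 0.6}] [{'centre': [0.4548, 0.1604, 0.0458], 'p': 0.97}, {'centre': [0.735, -0.0674, 0.0346], 'p': 0.76}, {'centre': [0.715, -0.2703, 0.0327], 'p': 0.69}]
```

View pics/c7.png

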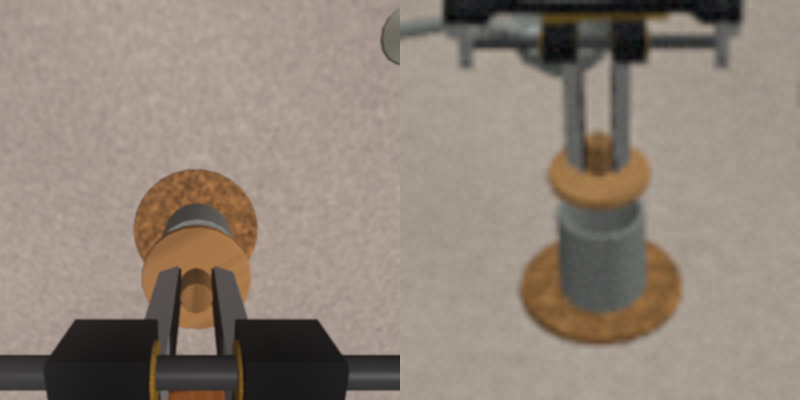

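The lid hangs level, concentric with the pot. Lower gently.

Request:
apply_moves:
  plan:
    - {"travel": [0,0,0.008],"roll": 0}
    - {"travel": [0,0,0.014],"roll": 0}
    - {"travel": [0,0,0.018],"roll": 0}
    - {"travel": [0,0,0.021],"roll": 0}
    - {"travel": [0,0,0.023],"roll": 0}
    - {"travel": [0,0,0.023],"roll": 0}

```text
clock: 29.5
tcp_pos: [0.457, 0.162, 0.2874]
tcp_rot: [-0.0, 0.707, 0.707, -0.0]
wrist_force: [-0.1, 0.5, -0.2]
gripper_width: 0.0169
finger_force: 30.0
```

Request:
apply_moves:
  plan:
    - {"travel": [0,0,0.001],"roll": 0}
    - {"travel": [0,0,0.002],"roll": 0}
    - {"travel": [0,0,0.002],"roll": 0}

```text
clock: 29.8
tcp_pos: [0.457, 0.162, 0.2856]
tcp_rot: [-0.0, 0.707, 0.707, -0.0]
wrist_force: [0.4, 0.3, -0.4]
gripper_width: 0.0175
finger_force: 30.0
```

Request:
apply_moves:
  plan:
    - {"travel": [0,0,0.001],"roll": 0}
    - {"travel": [0,0,0.0015],"roll": 0}
    - {"travel": [0,0,0.0015],"roll": 0}

```text
clock: 30.1
tcp_pos: [0.457, 0.162, 0.2841]
tcp_rot: [-0.0, 0.707, 0.707, -0.0]
wrist_force: [-0.2, 0.2, -1.6]
gripper_width: 0.0172
finger_force: 30.0
```

Request:
apply_moves:
  plan:
    - {"travel": [0,0,0.001],"roll": 0}
    - {"travel": [0,0,0.001],"roll": 0}

```text
clock: 30.3
tcp_pos: [0.4571, 0.162, 0.2836]
tcp_rot: [0.0, 0.707, 0.707, 0.0]
wrist_force: [-2.4, -1.3, 5.9]
gripper_width: 0.0172
finger_force: 30.0
```

Request:
apply_moves:
  plan:
    - {"travel": [0,0,0],"roll": 0}
    - {"travel": [0,0,0],"roll": 0}
    - {"travel": [0,0,0],"roll": 0}
    - {"travel": [0,0,0],"roll": 0}
    - {"travel": [0,0,0],"roll": 0}
    - {"travel": [0,0,-0.02],"roll": 0}
    - {"travel": [0,0,-0.05],"roll": 0}
    - {"travel": [0,0,-0.09],"roll": 0}
  fingers: 0.6

```text
clock: 31.1
tcp_pos: [0.4568, 0.1619, 0.3731]
tcp_rot: [-0.001, 0.707, 0.707, -0.001]
wrist_force: [-0.8, -0.0, 1.2]
gripper_width: 0.0565
finger_force: 0.0
```

Request:
apply_moves:
  plan:
    - {"travel": [0,0.03,-0.03],"roll": 0}
    - {"travel": [0,0.07,-0.04],"roll": 0}
    - {"travel": [0,0.1,-0.04],"roll": 0}
    - {"travel": [0,0.1,-0.04],"roll": 0}
    - {"travel": [0,0.1,-0.04],"roll": 0}
    - {"travel": [0,0.1,-0.04],"roll": 0}

```text
clock: 31.7
tcp_pos: [0.5564, 0.1621, 0.413]
tcp_rot: [-0.0, 0.707, 0.707, -0.0]
wrist_force: [0.6, -0.2, -0.4]
gripper_width: 0.0563
finger_force: 0.0
```

Run:
```python
from h import *
s=snap('side','s8.png'); c=snap('scene','c8.png')
for n in 'vase_mid salt_mid mill_mid pot_mid lid_mid eggcup_mid'.split():
    print(n,[(np.round(d['centre'],3).tolist(),round(d['p'],2)) for d in models.landmark_of(n,'side')[:3]])
cv2.imwrite('pics/f8.png',np.hstack([cv2.resize(s[120:360,200:400,::-1],(400,480)),cv2.resize(c[180:360,240:440,::-1],(400,480))]))
```

```text
vase_mid [([0.446, -0.126, 0.066], 0.89)]
salt_mid [([0.441, -0.07, 0.045], 0.46)]
mill_mid [([0.456, -0.184, 0.061], 0.62)]
pot_mid [([0.712, -0.27, 0.033], 0.82), ([0.735, -0.067, 0.034], 0.81), ([0.456, 0.162, 0.044], 0.66)]
lid_mid [([0.453, 0.156, 0.087], 0.55)]
eggcup_mid [([0.624, 0.317, 0.031], 0.75)]
```

View pics/f8.png

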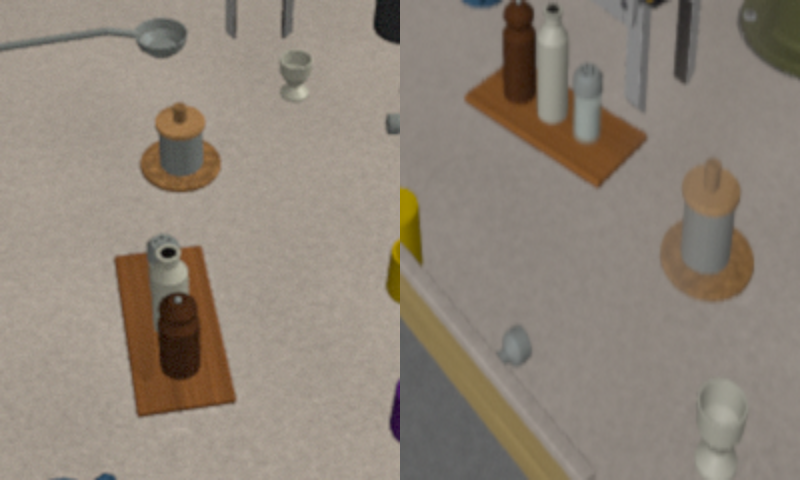

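Both views show everything in place: the three items in line on the board, and the lid square on the pot at the trivet's centre. Egg cup and ladle show as before.

```bash
python3 -c "
from bench import bot
print(bot.finish_job())"
```

```text
the job is handed in; nothing more can be done
None
```

I handed the job in at about 32 s of the 136 s allowed: the vase, salt and mill stand in line on the board, and the sugar pot stands on the trivet with its lid on, knob up; the egg cup and ladle show unmoved in the last pictures, and I did not re-measure the mug.

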